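# Lay out the drain trap parts for fitting

### The job

The parts of the sink drain have been washed and must be laid out for fitting. Take the stack of parts apart and put the blue cup, the yellow nut and the red seal each flat in the dish of its own colour, and snap the white pipe out of its sprung clip and lay it in both notches of the wooden cradle, roughly centred end to end. Leave the green bottle and the can where they stand.

Things in the scene. Friction and masses are not known exactly. Their poses are not given: they have to be found in the camera images.
- trap_cup: Blue plastic trap cup, a closed cylinder standing mouth down: 62 mm diameter, 46 mm high, about 90 g; bottom of the stack, standing on the counter. Origin: centre of its underside, z up.
- slip_nut: Yellow plastic slip nut, a round ring: 51 mm outside, 26 mm bore, 26 mm high, about 40 g; starts lying on the blue cup. Origin: centre of its underside, z along its bore.
- seal: Red seal ring, stiff: 36 mm outside, 18 mm bore, 24 mm high, about 25 g; starts lying on the yellow nut, top of the stack. Origin: centre of its underside, z along its bore.
- pipe: White pipe, 22 mm diameter, 170 long, 70 g. Origin: middle of its axis; y along it. Starts level, axis 60 mm up, in a fixed black stand (base 10 mm high) with two steel C-clips 16 mm wide, 45 mm either side of its middle, 70 mm free between. Clips reach 26 mm above and below the axis, 18 in front, 28 behind. Mouths face the pipe's -x axis: pulled level that way (about 10 N) it is free after 25 mm.
- blue_dish: Shallow round blue dish for the cup, 92 mm outside, 86 mm inside, 4 mm floor and a rim 8 mm high, fixed to the counter. Origin: centre of the underside.
- yellow_dish: Shallow round yellow dish for the nut, 81 mm outside, 75 mm inside, 4 mm floor and a rim 8 mm high, fixed to the counter. Origin: centre of the underside.
- red_dish: Shallow round red dish for the seal, 66 mm outside, 60 mm inside, 4 mm floor and a rim 8 mm high, fixed to the counter. Origin: centre of the underside.
- cradle: Fixed wooden cradle for the pipe: base 60 x 140 mm, 10 high, with two V-notched saddles 16 mm wide, 50 mm either side of its middle along its y axis, 84 mm free between. The V is about 37 mm wide at the top, 43 mm above the counter. The pipe lies along the cradle's y; home, its axis is 40 mm above the counter. Origin: centre of the underside.
- cleaner: Bystander: green cleaner bottle with white cap, 56 mm diameter, 140 mm high, standing loose. Origin: centre of its underside.
- can: Bystander: metal can with blue label, 60 mm diameter, 100 mm high, standing loose. Origin: centre of its underside.

How it is judged:
By the outcome, as a careful person would: the job done as asked, in the order asked, and still so for the second after the job is handed in, with the robot touching nothing.
It also fails if it takes over 109 s, if anything falls off the work surface, if the arm or the gripper's body presses on something with over 40 N, if the wrist force passes 120 N, or if a joint passes its speed limit or range.

### The arm

A 7-joint arm with a two-finger parallel gripper is mounted at the origin on the work surface. World frame = base frame: x ahead of the robot, y to its left, z up, the work surface at z = 0. Lengths are in m, angles in rad, forces in N, time in s.
With the tool pointing down it reaches from about 0.4 to 0.85 m from the base axis. Payload 10.4 kg.
Tool frame: the origin (TCP) lies at the very end of the fingers, on their centre line; the grasp point (between the pads) lies grasp_offset behind it (grasp_offset is the distance from the TCP to the grasp point, in m); z points along the fingers, y is the line along which they close (so a half turn about z gives the same grasp; the last joint's range is limited). The gripper opens to 85 mm and grips with 20 to 120 N. Pads are 22 mm wide; open, the fingers measure 114 mm over their backs; the gripper's body (76 mm by 85 mm) begins 54 mm behind the grasp point. The pads swing forward as they close: fully open they stand 13 mm farther back than shut.
Start: joints at [-1.334, 0.332, -0.065, 1.46, 0.022, 1.35, -0.088], TCP at [0.161, 0.604, 0.231] pointing down, gripper open.
Joint ranges: [-2.6, 2.6], [-0.5, 2.12], [-1.47, 1.34], [0.16, 2.42], [-1.27, 4.41], [0.06, 2.06], [-2.6, 2.6]. Speed limits (rad/s): [2.22, 2.22, 2.79, 2.79, 3.14, 3.14, 3.14].

### API

Orientations are given as a unit quaternion [w, x, y, z].
In Python, from bench import sense, get_image, job_done, spot_in, grasp_offset gives the robot as it stands. The module is installed in compiled form; this text tells all that it offers.
- The arm moves only by the shell command python3 -m jog 'ROWS'. ROWS is a JSON object of lists of equal length, an entry for each row: "offset": the shift along the tool's x, y, z in mm, a list of three; "delta_rot": the turn, a rotation vector about the tool's x, y, z in rad, a list of three; "hand": the opening, from 0 (shut) to 1 (fully open). A call has 1 to 10 rows; each row shifts and turns the commanded pose from where the row before left it, along the tool's axes as they then stand; what a row does not reach is not made up. A row lasts 1/12 s, in which the tool goes at most 41.7 mm and 7.16 degrees, less where a joint would pass 70% of its speed; a pose out of reach is approached as far as the arm can. A call with a gripper value outside its range is refused whole. The fingers move at their own pace and stop on an object; the grip force is fixed at half the most. Time passes only in rows, so rows that do not move let the fingers close. It gives the time, the measured TCP pose, the force, the opening and the grip force at its end, in the units of the state.
- sense(): the state, without advancing time (a new reading comes with each control period).
- get_image(name): name is "scene" or "side" or "wrist"; returns a dict with "color" (420x560x3 uint8, blue, green, red), "range_z" (420x560 float32, m along the optical axis (not along the pixel's ray), 0 where there is no reading), "vertical_fov" (degrees; the focal length in pixels is half the picture's height over the tangent of half this angle, whatever the lens; pixels are square), "cx", "cy" (the principal point, pixels), "k1" (the pictures are not rectified: a ray, as slopes to the right and down, at radius r is drawn at 1 + k1 r^2 times it, then the intrinsics apply), "cam_to_world" (4x4, takes a point from camera to world coordinates). Camera axes: x right, y down, z forward; pixel columns grow to the right and rows downward; lengths in m; the calibration is good to about 2 mm. A picture is of the moment at which its call begins.
- job_done(): hands the job in; it is judged then, once.
Trained networks look in the newest picture that a camera, given by its name, has taken for a name from the list of things; names that differ only in an ending like _2 or _b are one class to them, and where a whole thing is asked for, a point or a joint stands for the part that bears it (a point fixed in the world has none). Each returns a list of dicts, best first, with "conf" (0 to 1); they miss things now and then, are a little off and sometimes report something else, mostly with a low value. They report only what shows in the picture. A call takes as long as a camera call.
- spot_in(camera, name): "pixel" ([column, row] in pixels, amid what is visible of it).
The state is a dict: "t": time; "qpos": joint angles; "joint_vel": joint speeds; "tau": joint torques, N m; "eef_pos": TCP position; "orientation": TCP orientation; "ft_force": force on the tool from outside, world axes, zero at the start; "ft_torque": the same for the moment, N m; "grip_width": opening from 0.0 (shut) to 1.0 (fully open); "finger_force": force on a finger pad.
Only numpy, scipy, OpenCV 4.12 (cv2) and the standard library are available. Lean on these libraries where they do the work, as an engineer would, in place of code of your own. Each camera call takes 0.05 s, during which the arm holds its last target. There are 200 camera calls.

## Working session

There is one attempt and no reset: what is moved stays moved. The work goes in short steps, Python scripts to look and compute and a shell command to move; the robot and the scene stay as the last step left them, time stands still between calls to the robot, and variables do not carry over. Pictures are saved under pics/ and viewed, at most 14 in all, crops included, and the job is handed in when it is done.

```bash
mkdir -p pics; cat > h.py <<'E'
import numpy as np, cv2, json
from bench import sense, get_image, spot_in, grasp_offset
from scipy.spatial.transform import Rotation as R
def pts(im):
    h,w=im["range_z"].shape; f=h/2/np.tan(np.radians(im["vertical_fov"])/2)
    u,v=np.meshgrid(np.arange(w),np.arange(h))
    K=np.array([[f,0,im["cx"]],[0,f,im["cy"]],[0,0,1]],float)
    xd=(u-im["cx"])/f; yd=(v-im["cy"])/f; x,y=xd.copy(),yd.copy()
    for _ in range(30):
        s=1+im["k1"]*(x*x+y*y); x,y=xd/s,yd/s
    z=im["range_z"]; P=np.stack([x*z,y*z,z],-1); T=np.array(im["cam_to_world"])
    W=P@T[:3,:3].T+T[:3,3]; W[z<=0]=np.nan
    return W
def rot():
    q=np.array(sense()["orientation"]); return R.from_quat(q[[1,2,3,0]])
E
python3 - <<'E'
from h import *
s=sense(); print({k:np.round(v,3).tolist() for k,v in s.items()}, grasp_offset)
print(rot().as_matrix().round(3))
names="trap_cup slip_nut seal pipe blue_dish yellow_dish red_dish cradle cleaner can".split()
for c in ["scene","side"]:
    im=get_image(c); W=pts(im); cv2.imwrite(f"pics/{c}0.png",im["color"]); np.save(f"{c}0.npy",W)
    print(c,np.array(im["cam_to_world"])[:3,3].round(3))
    for n in names:
        for d in spot_in(c,n)[:2]:
            p=np.round(d["pixel"]).astype(int); print(n,round(d["conf"],2),p,W[p[1],p[0]].round(3))
E
```

```text
{'t': 0.0, 'qpos': [-1.334, 0.333, -0.065, 1.461, 0.022, 1.35, -0.089], 'joint_vel': [0.001, -0.001, -0.001, -0.002, -0.001, 0.002, 0.0], 'tau': [0.0, -62.544, 0.05, -39.163, 0.016, 0.01, 0.0], 'eef_pos': [0.16, 0.604, 0.23], 'orientation': [-0.0, 0.13, 0.992, -0.001], 'ft_force': [0.435, 0.183, -0.439], 'ft_torque': [-0.018, 0.007, 0.032], 'finger_force': 0.0, 'grip_width': 0.996} 0.0187
[[-0.966  0.257 -0.   ]
 [ 0.257  0.966 -0.001]
 [-0.    -0.001 -1.   ]]
scene [ 0.895 -0.556  0.765]
trap_cup 0.67 [314 206] [0.65  0.08  0.025]
slip_nut 0.64 [324 193] [0.666 0.098 0.064]
seal 0.75 [320 181] [0.65  0.102 0.094]
pipe 0.63 [178 310] [ 0.554 -0.33   0.065]
blue_dish 0.83 [270 257] [ 0.624 -0.096  0.004]
yellow_dish 0.6 [261 187] [0.488 0.091 0.003]
red_dish 0.93 [215 231] [ 0.468 -0.096  0.003]
cradle 0.65 [311 150] [0.538 0.295 0.006]
cradle 0.56 [375 182] [0.764 0.187 0.074]
cleaner 0.74 [292 339] [ 0.779 -0.286  0.097]
can 0.7 [372 180] [0.756 0.185 0.079]
can 0.63 [260 187] [0.485 0.09  0.003]
side [0.336 0.763 0.82 ]
trap_cup 0.97 [247 262] [0.629 0.14  0.033]
slip_nut 0.54 [243 251] [0.637 0.138 0.061]
seal 0.66 [242 232] [0.649 0.108 0.083]
pipe 0.69 [335 134] [ 0.569 -0.362  0.024]
blue_dish 0.86 [287 198] [ 0.621 -0.101  0.003]
yellow_dish 0.9 [320 268] [0.49  0.086 0.002]
red_dish 0.57 [349 211] [ 0.47  -0.101  0.002]
cradle 0.7 [266 345] [0.534 0.296 0.01 ]
cradle 0.23 [321 268] [0.488 0.085 0.002]
cleaner 0.94 [253 135] [ 0.757 -0.241  0.064]
can 0.75 [173 269] [0.736 0.24  0.087]
can 0.53 [244 248] [0.635 0.136 0.069]
```

```bash
python3 - <<'E'
from h import *
from scipy.optimize import least_squares
Ws=[np.load(f"{c}0.npy").reshape(-1,3) for c in("scene","side")]
A=np.vstack(Ws); A=A[~np.isnan(A).any(1)]
def reg(x,y,r,z0,z1,A=A): 
    return A[(np.hypot(A[:,0]-x,A[:,1]-y)<r)&(A[:,2]>z0)&(A[:,2]<z1)]
def circ(P,r,p0):
    f=lambda p:np.hypot(P[:,0]-p[0],P[:,1]-p[1])-r
    s=least_squares(f,p0,loss="soft_l1",f_scale=.001); return s.x.round(4),np.abs(s.fun).mean().round(4),len(P)
for n,x,y,r,z0,z1 in[("cup",.65,.105,.031,.008,.042),("nut",.65,.105,.0255,.05,.068),("seal",.65,.105,.018,.076,.093),
  ("cleaner",.765,-.265,.028,.02,.08),("can",.745,.215,.03,.02,.09)]:
    print(n,[circ(reg(x,y,.06,z0,z1,B),r,[x,y]) for B in (A,*Ws)], reg(x,y,.04,-.1,.3)[:,2].max().round(3))
for n,x,y,r in[("blue",.622,-.098,.0445),("yellow",.489,.09,.039),("red",.469,-.098,.0315)]:
    print(n,[circ(reg(x,y,.055,.006,.012,B),r,[x,y]) for B in (A,*Ws)])
for n,x,y,z0,z1 in[("pipe",.55,-.34,.02,.12),("cradle",.535,.296,.02,.07)]:
    P=reg(x,y,.14,z0,z1); print(n,len(P),P.min(0).round(3),P.max(0).round(3))
a=cv2.imread("pics/scene0.png")[110:390,130:430]; b=cv2.imread("pics/side0.png")[90:400,140:400]
a=cv2.resize(a,(400,373)); b=cv2.resize(b,(313,373))
cv2.imwrite("pics/both.png",np.hstack([a,b]))
E
```

```text
cup [(array([0.6475, 0.1131]), np.float64(0.0011), 576), (array([0.6481, 0.1121]), np.float64(0.0009), 237), (array([0.6472, 0.1139]), np.float64(0.0009), 339)] 0.099
nut [(array([0.647 , 0.1147]), np.float64(0.0009), 260), (array([0.6474, 0.1141]), np.float64(0.0007), 111), (array([0.6466, 0.1152]), np.float64(0.0008), 149)] 0.099
seal [(array([0.6484, 0.114 ]), np.float64(0.0034), 253), (array([0.6492, 0.1125]), np.float64(0.003), 105), (array([0.6478, 0.1153]), np.float64(0.0033), 148)] 0.099
cleaner [(array([ 0.7693, -0.2664]), np.float64(0.0016), 765), (array([ 0.7701, -0.2673]), np.float64(0.0006), 358), (array([ 0.7677, -0.2649]), np.float64(0.0014), 407)] 0.142
can [(array([0.7562, 0.2179]), np.float64(0.0013), 1297), (array([0.7582, 0.2167]), np.float64(0.0011), 503), (array([0.7556, 0.2185]), np.float64(0.0008), 794)] 0.102
blue [(array([ 0.62  , -0.0963]), np.float64(0.0051), 241), (array([ 0.6213, -0.0982]), np.float64(0.0026), 108), (array([ 0.6181, -0.094 ]), np.float64(0.0058), 133)]
yellow [(array([0.4868, 0.0884]), np.float64(0.0048), 264), (array([0.4891, 0.085 ]), np.float64(0.0026), 60), (array([0.4861, 0.0893]), np.float64(0.0049), 204)]
red [(array([ 0.4707, -0.1   ]), np.float64(0.0033), 171), (array([ 0.4737, -0.1025]), np.float64(0.0015), 66), (array([ 0.4691, -0.0985]), np.float64(0.003), 105)]
pipe 2122 [ 0.52  -0.411  0.02 ] [ 0.581 -0.234  0.088]
cradle 868 [0.498 0.226 0.02 ] [0.575 0.355 0.047]
```

View pics/both.png

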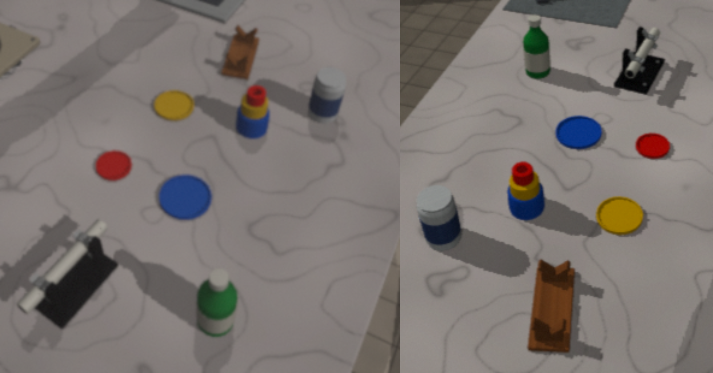

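```bash
python3 - <<'E'
from h import *
ims={c:(cv2.imread(f"pics/{c}0.png"),np.load(f"{c}0.npy")) for c in("scene","side")}
for c,(im,W) in ims.items():
    hsv=cv2.cvtColor(im,cv2.COLOR_BGR2HSV); H,S,V=[hsv[...,i].astype(int) for i in range(3)]
    for n,(x,y),ok in[("blue",(.622,-.098),(abs(H-112)<14)),("yellow",(.489,.09),abs(H-24)<10),("red",(.469,-.098),(H<8)|(H>172))]:
        m=ok&(S>130)&(np.hypot(W[...,0]-x,W[...,1]-y)<.075)&(W[...,2]<.02)
        P=W[m][:,:2].astype(np.float32); (cx,cy),r=cv2.minEnclosingCircle(P)
        print(c,n,len(P),"mid",((P.min(0)+P.max(0))/2).round(4),"enc",round(cx,4),round(cy,4),round(r,4))
    # pipe: white, near
    m=(S<70)&(V>95)&(W[...,2]>.045)&(np.hypot(W[...,0]-.55,W[...,1]+.33)<.13)
    P=W[m]; ctr=np.median(P,0)
    u,s,v=np.linalg.svd(P-P.mean(0),full_matrices=False); d=v[0]*np.sign(v[0,1])
    t=(P-P.mean(0))@d; mid=P.mean(0)+d*(np.percentile(t,.5)+np.percentile(t,99.5))/2
    # axis fit
    from scipy.optimize import least_squares
    def f(p):
        a=np.array([p[0],-.33,p[1]]); dd=np.array([p[2],1,p[3]]); dd/=np.linalg.norm(dd)
        return np.linalg.norm(np.cross(P-a,dd),axis=1)-.011
    s=least_squares(f,[.55,.06,0,0],loss="soft_l1",f_scale=.001)
    print(c,"pipe",len(P),"dir",d.round(3),"mid",mid.round(4),"len",np.ptp(t).round(3),"axis",s.x.round(4),"res",abs(s.fun).mean().round(4))
    # cradle base top points & saddle points
    m=(W[...,2]>.005)&(np.hypot(W[...,0]-.535,W[...,1]-.296)<.1); P=W[m]
    rr=cv2.minAreaRect(P[:,:2].astype(np.float32)); print(c,"cradle",len(P),rr)
    Q=P[P[:,2]>.03]; y0=.295
    for side in(Q[Q[:,1]>y0],Q[Q[:,1]<y0]): print("  saddle",len(side),side.min(0).round(3),side.max(0).round(3),side.mean(0).round(3))
    # black stand
    m=(V<60)&(W[...,2]>.004)&(W[...,2]<.016)&(np.hypot(W[...,0]-.56,W[...,1]+.33)<.14); P=W[m]
    print(c,"stand",len(P),cv2.minAreaRect(P[:,:2].astype(np.float32)))
E
```

```text
scene blue 969 mid [ 0.6215 -0.0988] enc 0.6211 -0.099 0.0457
scene yellow 508 mid [0.489  0.0851] enc 0.4876 0.0854 0.0419
scene red 449 mid [ 0.4735 -0.1033] enc 0.4739 -0.1031 0.0332
scene pipe 867 dir [0.085 0.996 0.002] mid [ 0.5496 -0.3255  0.0667] len 0.17 axis [ 0.5464  0.0586  0.092  -0.    ] res 0.0014
scene cradle 661 ((0.5381665229797363, 0.2880227267742157), (0.059616342186927795, 0.13988377153873444), 14.813541412353516)
  saddle 56 [0.501 0.323 0.03 ] [0.55  0.349 0.044] [0.525 0.335 0.037]
  saddle 56 [0.526 0.226 0.03 ] [0.575 0.254 0.044] [0.551 0.239 0.037]
scene stand 1240 ((0.5627582669258118, -0.32597899436950684), (0.1290692687034607, 0.054734449833631516), 83.86995697021484)
side blue 806 mid [ 0.6173 -0.0949] enc 0.6154 -0.0965 0.0495
side yellow 988 mid [0.4853 0.0867] enc 0.4857 0.0849 0.0448
side red 477 mid [ 0.4685 -0.1034] enc 0.4704 -0.1034 0.0389
side pipe 230 dir [0.139 0.99  0.008] mid [ 0.5432 -0.3232  0.0684] len 0.173 axis [ 0.5426  0.0594  0.1261 -0.0022] res 0.0026
side cradle 2383 ((0.5617077350616455, 0.30701255798339844), (0.11696076393127441, 0.15359985828399658), 14.860671043395996)
  saddle 239 [0.498 0.327 0.03 ] [0.548 0.355 0.047] [0.523 0.342 0.038]
  saddle 189 [0.524 0.233 0.03 ] [0.573 0.259 0.046] [0.549 0.246 0.038]
side stand 584 ((0.5466363430023193, -0.32047176361083984), (0.1377042680978775, 0.07521060109138489), 83.08208465576172)
```

```bash
cat > go.py <<'E'
# prints the tool-frame offset (mm) and turn needed to bring the TCP to x y z (m) with tool-y yaw (deg)
import sys; from h import *
x,y,z,yaw=map(float,sys.argv[1:5]); s=sense(); r=rot(); M=r.as_matrix()
print("tcp",np.round(s["eef_pos"],4),"tooly yaw",np.degrees(np.arctan2(M[1,1],M[0,1])).round(2),"tilt",M[:,2].round(3),"q",np.round(s["qpos"],2))
print("offset",(M.T@(np.array([x,y,z])-s["eef_pos"])*1000).round(1))
yw=np.radians(yaw); T=np.array([[-np.sin(yw),np.cos(yw),0],[np.cos(yw),np.sin(yw),0],[0,0,-1]]).T
print("rotvec",(r.inv()*R.from_matrix(T)).as_rotvec().round(4))
E
python3 -m jog '{"offset":[[0,0,0],[0,0,0],[0,0,0],[0,0,0],[0,0,0],[0,0,0],[0,0,0],[0,0,0],[0,0,0],[0,0,0]],"delta_rot":[[0,0,0.119],[0,0,0.119],[0,0,0.119],[0,0,0.119],[0,0,0.119],[0,0,0.119],[0,0,0.119],[0,0,0.119],[0,0,0.119],[0,0,0.119]],"hand":[1,1,1,1,1,1,1,1,1,1]}'
python3 -m jog '{"offset":[[0,0,0],[-28,28,0],[-28,28,0],[-28,28,0],[-28,28,0],[-28,28,0],[-28,28,0],[-28,28,0],[-28,28,0],[-28,28,0]],"delta_rot":[[0,0,0.119],[0,0,0],[0,0,0],[0,0,0],[0,0,0],[0,0,0],[0,0,0],[0,0,0],[0,0,0],[0,0,0]],"hand":[1,1,1,1,1,1,1,1,1,1]}'
python3 go.py 0.648 0.114 0.079 0
```

```text
t: 1.93
eef_pos: [0.1605, 0.6041, 0.2313]
orientation: [-0.0, 0.665, 0.747, 0.0]
ft_force: [-0.6, -0.9, 0.1]
grip_width: 1.002
finger_force: 0.0
t: 2.77
eef_pos: [0.4142, 0.351, 0.2317]
orientation: [-0.0, 0.706, 0.708, 0.0]
ft_force: [0.4, 0.7, -0.6]
grip_width: 0.997
finger_force: 0.0
tcp [0.4142 0.351  0.2317] tooly yaw 0.12 tilt [ 0.     0.001 -1.   ] q [-1.08  0.15  0.33  1.7  -0.05  1.31 -0.74]
offset [-237.6  233.3  152.5]
rotvec [ 0.0003 -0.0008  0.0021]
```

```bash

python3 -m jog '{"offset":[[-28,28,0],[-28,28,0],[-28,28,0],[-28,28,0],[-28,28,0],[-28,28,0],[-28,28,0],[-28,28,0],[-14,9,0],[0,0,0]],"delta_rot":[[0,0,0],[0,0,0],[0,0,0],[0,0,0],[0,0,0],[0,0,0],[0,0,0],[0,0,0],[0,0,0],[0,0,0]],"hand":[1,1,1,1,1,1,1,1,1,1]}'
python3 go.py 0.648 0.114 0.079 0
python3 - <<'E'
from h import *
im=get_image("wrist"); W=pts(im); cv2.imwrite("pics/w1.png",im["color"])
P=W.reshape(-1,3); P=P[~np.isnan(P).any(1)]; P=P[np.hypot(P[:,0]-.648,P[:,1]-.114)<.05]
for n,a,b in[("seal",.09,.105),("nut",.066,.078),("cup",.04,.05)]:
    Q=P[(P[:,2]>a)&(P[:,2]<b)]
    if len(Q): print(n,len(Q),np.median(Q,0).round(4),((Q.min(0)+Q.max(0))/2).round(4),np.ptp(Q,axis=0).round(3))
E
```

```text
t: 3.6
eef_pos: [0.6485, 0.1092, 0.2309]
orientation: [0.001, 0.709, 0.705, -0.001]
ft_force: [-0.1, -1.0, 0.4]
grip_width: 0.997
finger_force: 0.0
tcp [0.6485 0.1092 0.2309] tooly yaw -0.28 tilt [ 0.    -0.003 -1.   ] q [-0.61  0.43  0.52  1.39 -0.21  1.37 -0.09]
offset [  5.3  -0.6 151.9]
rotvec [ 0.0005  0.0031 -0.0049]
seal 951 [0.6497 0.1138 0.0961] [0.6496 0.1133 0.0942] [0.036 0.035 0.008]
nut 863 [0.6432 0.1256 0.0722] [0.6478 0.114  0.072 ] [0.05  0.05  0.012]
cup 637 [0.6508 0.1223 0.0455] [0.6487 0.1139 0.045 ] [0.061 0.057 0.01 ]
```

View pics/w1.png

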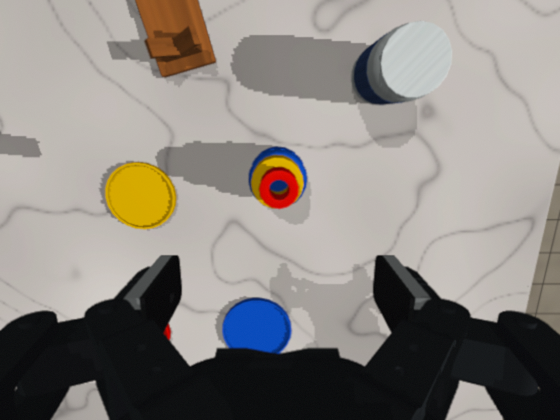

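```bash

python3 -m jog '{"offset":[[4,1,30],[0,0,30],[0,0,30],[0,0,30],[0,0,20],[0,0,11],[0,0,0],[0,0,0],[0,0,0],[0,0,0]],"delta_rot":[[0,0,0],[0,0,0],[0,0,0],[0,0,0],[0,0,0],[0,0,0],[0,0,0],[0,0,0],[0,0,0],[0,0,0]],"hand":[1,1,1,1,1,1,0.7,0.35,0,0]}'
python3 -m jog '{"offset":[[0,0,0],[0,0,0],[0,0,0],[0,0,0]],"delta_rot":[[0,0,0],[0,0,0],[0,0,0],[0,0,0]],"hand":[0,0,0,0]}'
python3 go.py 0.6495 0.1135 0.079 0
```

```text
t: 4.48
eef_pos: [0.6485, 0.1195, 0.0822]
orientation: [0.001, 0.706, 0.708, 0.001]
ft_force: [1.8, -0.1, 0.2]
grip_width: 0.46
finger_force: 0.5
t: 4.82
eef_pos: [0.6487, 0.1194, 0.0826]
orientation: [0.001, 0.706, 0.708, 0.002]
ft_force: [-1.6, 0.1, 6.5]
grip_width: 0.392
finger_force: 59.0
tcp [0.6487 0.1194 0.0826] tooly yaw 0.12 tilt [ 0.003  0.001 -1.   ] q [-0.6   0.55  0.48  1.55 -0.27  1.1  -0.06]
offset [-5.9  0.8  3.6]
rotvec [ 0.003  -0.0014  0.0021]
```

```bash

python3 -m jog '{"offset":[[0,0,-5],[0,0,-15],[0,0,-30],[-10,-10,-10],[-25,-20,0],[-25,-20,0],[-25,-20,0],[-25,-20,0],[-25,-20,0],[-25,-20,0]],"delta_rot":[[0,0,0],[0,0,0],[0,0,0],[0,0,0],[0,0,0],[0,0,0],[0,0,0],[0,0,0],[0,0,0],[0,0,0]],"hand":[0,0,0,0,0,0,0,0,0,0]}'
python3 -m jog '{"offset":[[-25,-20,0],[-25,-20,0],[-7,-7,0],[0,0,0],[0,0,0],[0,0,0]],"delta_rot":[[0,0,0],[0,0,0],[0,0,0],[0,0,0],[0,0,0],[0,0,0]],"hand":[0,0,0,0,0,0]}'
python3 - <<'E'
from h import *
im=get_image("scene"); W=pts(im); cv2.imwrite("pics/s2.png",cv2.resize(im["color"][140:300,150:400],(750,480)))
P=W.reshape(-1,3)
for n,a,b,r in[("nut",.05,.068,.0255),("cup",.01,.04,.031)]:
    Q=P[(np.hypot(P[:,0]-.648,P[:,1]-.114)<.05)&(P[:,2]>a)&(P[:,2]<b)]
    from scipy.optimize import least_squares
    print(n,len(Q),least_squares(lambda p:np.hypot(Q[:,0]-p[0],Q[:,1]-p[1])-r,[.648,.114],loss="soft_l1",f_scale=.001).x.round(4))
E
python3 go.py 0.472 -0.097 0.0155 0
```

```text
t: 5.65
eef_pos: [0.517, -0.0424, 0.1411]
orientation: [0.0, 0.706, 0.708, 0.001]
ft_force: [-0.5, -0.3, 0.9]
grip_width: 0.39
finger_force: 59.7
t: 6.15
eef_pos: [0.4719, -0.0973, 0.1408]
orientation: [0.0, 0.706, 0.708, 0.001]
ft_force: [0.2, -0.5, -1.8]
grip_width: 0.391
finger_force: 59.7
nut 151 [0.6478 0.1131]
cup 205 [0.6483 0.112 ]
tcp [ 0.4719 -0.0972  0.1406] tooly yaw 0.21 tilt [ 0.001  0.    -1.   ] q [-0.49  0.09  0.63  1.97 -0.06  1.1   0.17]
offset [2.000e-01 1.000e-01 1.251e+02]
rotvec [ 0.0007 -0.0001  0.0037]
```

View pics/s2.png

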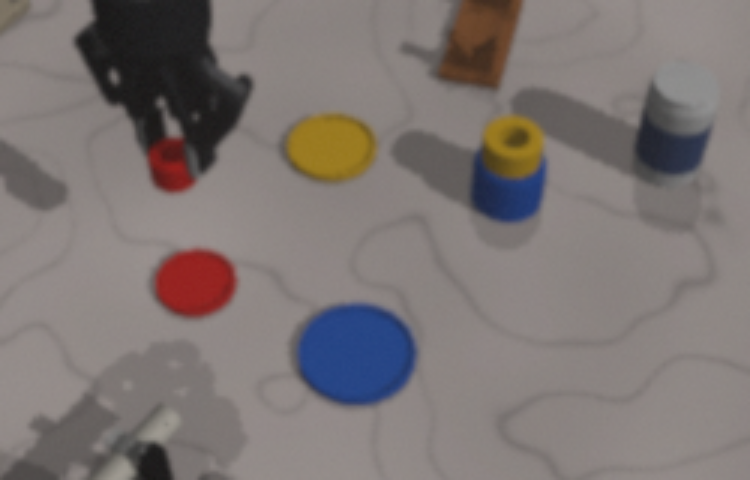

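```bash

python3 -m jog '{"offset":[[0,0,27],[0,0,27],[0,0,27],[0,0,27],[0,0,10],[0,0,4],[0,0,2],[0,0,0],[0,0,0],[0,0,0]],"delta_rot":[[0,0,0],[0,0,0],[0,0,0],[0,0,0],[0,0,0],[0,0,0],[0,0,0],[0,0,0],[0,0,0],[0,0,0]],"hand":[0,0,0,0,0,0,0,0,0,0]}'
python3 go.py 0.472 -0.097 0.0155 0
```

```text
t: 7.03
eef_pos: [0.4719, -0.0983, 0.0174]
orientation: [0.001, 0.706, 0.708, 0.001]
ft_force: [0.5, 0.3, 0.8]
grip_width: 0.394
finger_force: 59.7
tcp [ 0.4719 -0.0983  0.0174] tooly yaw 0.12 tilt [ 0.002  0.    -1.   ] q [-0.42  0.3   0.6   2.07 -0.23  0.83  0.31]
offset [1.2 0.1 1.9]
rotvec [ 0.0021 -0.0004  0.002 ]
```

```bash

python3 -m jog '{"offset":[[0,0,1],[0,0,1],[0,0,0],[0,0,0]],"delta_rot":[[0,0,0],[0,0,0],[0,0,0],[0,0,0]],"hand":[0,0,0,0]}'
python3 -m jog '{"offset":[[0,0,0],[0,0,0],[0,0,0],[0,0,0],[0,0,0],[0,0,-15],[0,0,-30],[0,0,-30],[0,0,-30],[0,0,-25]],"delta_rot":[[0,0,0],[0,0,0],[0,0,0],[0,0,0],[0,0,0],[0,0,0],[0,0,0],[0,0,0],[0,0,0],[0,0,0]],"hand":[0.6,0.65,0.7,0.7,0.7,0.8,0.9,1,1,1]}'
python3 go.py 0.648 0.1135 0.055 0
```

```text
t: 7.37
eef_pos: [0.4713, -0.0982, 0.0146]
orientation: [0.0, 0.706, 0.708, 0.0]
ft_force: [0.3, -0.0, 2.7]
grip_width: 0.393
finger_force: 60.0
t: 8.2
eef_pos: [0.4711, -0.0986, 0.1463]
orientation: [0.0, 0.707, 0.708, 0.0]
ft_force: [0.3, -0.0, 0.2]
grip_width: 1.0
finger_force: 0.0
tcp [ 0.4711 -0.0986  0.1463] tooly yaw 0.08 tilt [ 0.001  0.    -1.   ] q [-0.5   0.08  0.65  1.97 -0.05  1.11  0.17]
offset [211.8 177.2  91.5]
rotvec [ 0.001  -0.0001  0.0015]
```

```bash

python3 -m jog '{"offset":[[10,10,0],[26,22,0],[26,22,0],[26,22,0],[26,22,0],[26,22,0],[26,22,0],[26,22,0],[20,13,0],[0,0,0]],"delta_rot":[[0,0,0],[0,0,0],[0,0,0],[0,0,0],[0,0,0],[0,0,0],[0,0,0],[0,0,0],[0,0,0],[0,0,0]],"hand":[1,1,1,1,1,1,1,1,1,1]}'
python3 -m jog '{"offset":[[0,0,0],[0,0,0],[0,0,0]],"delta_rot":[[0,0,0],[0,0,0],[0,0,0]],"hand":[1,1,1]}'
python3 - <<'E'
from h import *
im=get_image("scene"); W=pts(im); cv2.imwrite("pics/s3.png",cv2.resize(im["color"][190:270,180:300],(720,480)))
m=im["color"].astype(int); P=W[(m[...,2]>2*m[...,1])&(m[...,2]>70)]
P=P[(np.hypot(P[:,0]-.473,P[:,1]+.103)<.03)&(P[:,2]>.022)]
print(len(P),((P.min(0)+P.max(0))/2).round(4),np.ptp(P,axis=0).round(3),P[:,2].max())
E
python3 go.py 0.648 0.1135 0.055 0
```

```text
t: 9.03
eef_pos: [0.6487, 0.1206, 0.1425]
orientation: [-0.001, 0.704, 0.71, 0.0]
ft_force: [0.8, 0.1, 0.7]
grip_width: 0.999
finger_force: 0.0
t: 9.28
eef_pos: [0.6472, 0.1126, 0.1441]
orientation: [0.0, 0.707, 0.707, -0.0]
ft_force: [0.2, -0.9, -0.0]
grip_width: 1.002
finger_force: 0.0
117 [ 0.4735 -0.1057  0.0261] [0.033 0.034 0.008] 0.030123880662008995
tcp [0.6472 0.1127 0.1443] tooly yaw 0.01 tilt [-0. -0. -1.] q [-0.62  0.49  0.52  1.5  -0.25  1.21 -0.07]
offset [ 0.8  0.8 89.3]
rotvec [-0.0001  0.0001  0.0002]
```

View pics/s3.png

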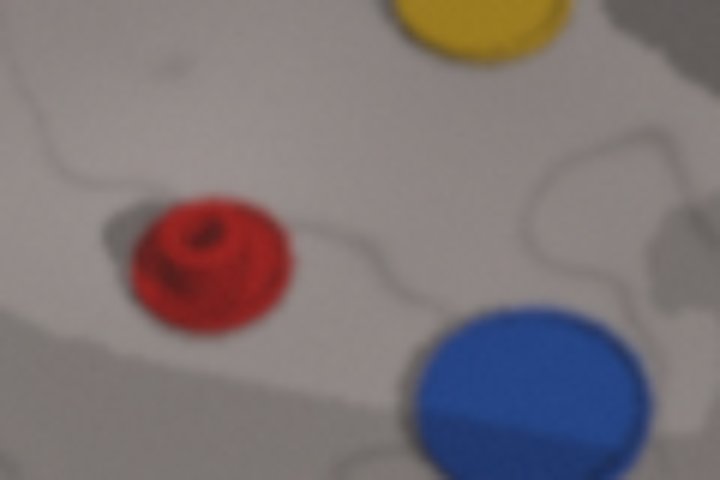

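```bash

python3 -m jog '{"offset":[[1,1,28],[0,0,28],[0,0,20],[0,0,11],[0,0,3],[0,0,0],[0,0,0],[0,0,0],[0,0,0],[0,0,0]],"delta_rot":[[0,0,0],[0,0,0],[0,0,0],[0,0,0],[0,0,0],[0,0,0],[0,0,0],[0,0,0],[0,0,0],[0,0,0]],"hand":[1,1,1,1,1,1,1,0.7,0.4,0]}'
python3 -m jog '{"offset":[[0,0,0],[0,0,0],[0,0,0],[0,0,0]],"delta_rot":[[0,0,0],[0,0,0],[0,0,0],[0,0,0]],"hand":[0,0,0,0]}'
python3 go.py 0.648 0.1135 0.055 0
```

```text
t: 10.17
eef_pos: [0.649, 0.1152, 0.0553]
orientation: [0.0, 0.706, 0.708, 0.001]
ft_force: [1.2, 0.5, 4.2]
grip_width: 0.606
finger_force: 5.7
t: 10.5
eef_pos: [0.6491, 0.1152, 0.0559]
orientation: [0.0, 0.706, 0.708, 0.001]
ft_force: [-3.3, -1.4, 9.4]
grip_width: 0.573
finger_force: 60.6
tcp [0.6491 0.1152 0.0559] tooly yaw 0.11 tilt [ 0.001  0.001 -1.   ] q [-0.6   0.59  0.48  1.57 -0.3   1.06 -0.04]
offset [-1.7 -1.1  0.9]
rotvec [ 0.0014 -0.0008  0.002 ]
```

```bash

python3 -m jog '{"offset":[[0,0,-5],[0,0,-15],[0,0,-25],[-2,-15,-5],[-5,-28,0],[-5,-28,0],[-5,-28,0],[-5,-28,0],[-4,-22,0],[-2,-12,0]],"delta_rot":[[0,0,0],[0,0,0],[0,0,0],[0,0,0],[0,0,0],[0,0,0],[0,0,0],[0,0,0],[0,0,0],[0,0,0]],"hand":[0,0,0,0,0,0,0,0,0,0]}'
python3 -m jog '{"offset":[[0,0,0],[0,0,0],[0,0,0],[0,0,0]],"delta_rot":[[0,0,0],[0,0,0],[0,0,0],[0,0,0]],"hand":[0,0,0,0]}'
python3 go.py 0.488 0.087 0.0145 0
```

```text
t: 11.33
eef_pos: [0.4853, 0.0862, 0.1044]
orientation: [-0.001, 0.706, 0.708, 0.0]
ft_force: [0.6, 0.3, -0.2]
grip_width: 0.573
finger_force: 62.1
t: 11.67
eef_pos: [0.4886, 0.0869, 0.1045]
orientation: [0.0, 0.706, 0.708, 0.0]
ft_force: [0.4, -0.7, 0.1]
grip_width: 0.573
finger_force: 62.1
tcp [0.4886 0.0869 0.1045] tooly yaw 0.12 tilt [ 0.001 -0.    -1.   ] q [-0.76  0.17  0.54  1.97 -0.1   1.02 -0.17]
offset [ 0.2 -0.7 90. ]
rotvec [0.0008 0.0002 0.002 ]
```

```bash

python3 -m jog '{"offset":[[0,0,27],[0,0,27],[0,0,20],[0,0,8],[0,0,4],[0,0,2],[0,0,2],[0,0,1],[0,0,0],[0,0,0]],"delta_rot":[[0,0,0],[0,0,0],[0,0,0],[0,0,0],[0,0,0],[0,0,0],[0,0,0],[0,0,0],[0,0,0],[0,0,0]],"hand":[0,0,0,0,0,0,0,0,0,0]}'
python3 go.py 0.488 0.087 0.0145 0
```

```text
t: 12.5
eef_pos: [0.4881, 0.0869, 0.0139]
orientation: [0.0, 0.706, 0.708, 0.001]
ft_force: [0.4, 0.3, 0.9]
grip_width: 0.572
finger_force: 62.2
tcp [0.4881 0.0869 0.0139] tooly yaw 0.12 tilt [ 0.001  0.001 -1.   ] q [-0.72  0.32  0.51  2.04 -0.21  0.83 -0.09]
offset [ 0.1 -0.1 -0.6]
rotvec [ 0.0011 -0.0007  0.0021]
```

```bash

python3 -m jog '{"offset":[[0,0,0],[0,0,0],[0,0,0],[0,0,0],[0,0,-15],[0,0,-30],[0,0,-30],[0,0,-20],[2,15,0],[4,25,0]],"delta_rot":[[0,0,0],[0,0,0],[0,0,0],[0,0,0],[0,0,0],[0,0,0],[0,0,0],[0,0,0],[0,0,0],[0,0,0]],"hand":[0.72,0.78,0.8,0.8,0.9,1,1,1,1,1]}'
python3 -m jog '{"offset":[[5,28,0],[5,28,0],[5,28,0],[4,24,0],[1,12,0],[0,0,0],[0,0,0],[0,0,0]],"delta_rot":[[0,0,0],[0,0,0],[0,0,0],[0,0,0],[0,0,0],[0,0,0],[0,0,0],[0,0,0]],"hand":[1,1,1,1,1,1,1,1]}'
python3 - <<'E'
from h import *
from scipy.optimize import least_squares
im=get_image("side"); W=pts(im); a=im["color"][180:300,200:380]; cv2.imwrite("pics/s4.png",cv2.resize(a,(720,480)))
m=im["color"].astype(int); P=W[(m[...,2]>1.8*m[...,0])&(m[...,1]>1.4*m[...,0])]
P=P[(np.hypot(P[:,0]-.488,P[:,1]-.0853)<.036)&(P[:,2]>.015)]
print(len(P),((P.min(0)+P.max(0))/2).round(4),np.ptp(P,axis=0).round(3),P[:,2].max())
P=W.reshape(-1,3); Q=P[(np.hypot(P[:,0]-.648,P[:,1]-.113)<.05)&(P[:,2]>.01)&(P[:,2]<.04)]
print("cup",len(Q),least_squares(lambda p:np.hypot(Q[:,0]-p[0],Q[:,1]-p[1])-.031,[.648,.114],loss="soft_l1",f_scale=.001).x.round(4))
E
python3 go.py 0.648 0.113 0.016 0
```

```text
t: 13.33
eef_pos: [0.5277, 0.0932, 0.1101]
orientation: [-0.0, 0.706, 0.708, 0.002]
ft_force: [0.3, -0.6, 0.3]
grip_width: 0.995
finger_force: 0.0
t: 14.0
eef_pos: [0.6467, 0.1127, 0.1081]
orientation: [-0.0, 0.707, 0.708, -0.0]
ft_force: [-0.2, -0.5, -0.4]
grip_width: 1.001
finger_force: 0.0
422 [0.4862 0.0886 0.0242] [0.05  0.053 0.018] 0.033249991258469946
cup 289 [0.6472 0.1139]
tcp [0.6466 0.1129 0.1083] tooly yaw 0.11 tilt [-0.001  0.    -1.   ] q [-0.63  0.53  0.52  1.54 -0.28  1.15 -0.04]
offset [ 0.1  1.4 92.3]
rotvec [-0.0006 -0.0002  0.0018]
```

View pics/s4.png

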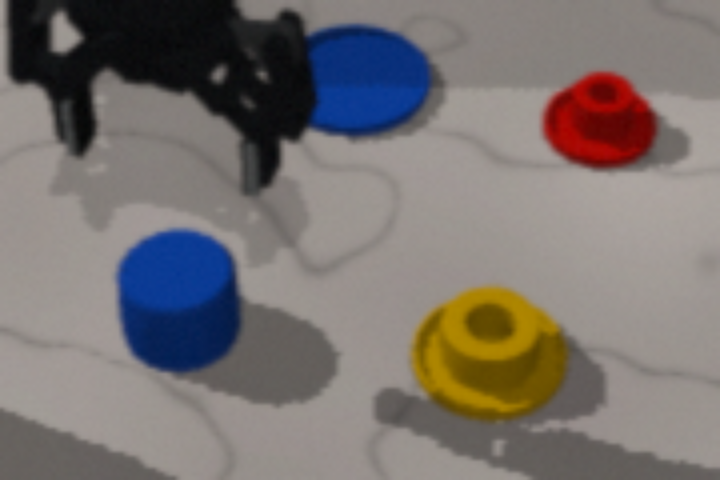

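```bash

python3 -m jog '{"offset":[[0,1,28],[0,0,28],[0,0,20],[0,0,11],[0,0,4],[0,0,0],[0,0,0],[0,0,0],[0,0,0],[0,0,0]],"delta_rot":[[0,0,0],[0,0,0],[0,0,0],[0,0,0],[0,0,0],[0,0,0],[0,0,0],[0,0,0],[0,0,0],[0,0,0]],"hand":[1,1,1,1,1,1,1,0.7,0.4,0]}'
python3 -m jog '{"offset":[[0,0,0],[0,0,0],[0,0,0],[0,0,0]],"delta_rot":[[0,0,0],[0,0,0],[0,0,0],[0,0,0]],"hand":[0,0,0,0]}'
python3 go.py 0.648 0.113 0.016 0
```

```text
t: 14.88
eef_pos: [0.6495, 0.1132, 0.019]
orientation: [0.0, 0.706, 0.708, 0.001]
ft_force: [-1.7, 0.4, 7.8]
grip_width: 0.698
finger_force: 65.6
t: 15.22
eef_pos: [0.6495, 0.1132, 0.019]
orientation: [0.0, 0.706, 0.708, 0.001]
ft_force: [-1.0, -0.2, 6.9]
grip_width: 0.699
finger_force: 65.5
tcp [0.6495 0.1132 0.019 ] tooly yaw 0.11 tilt [ 0.002  0.001 -1.   ] q [-0.6   0.63  0.48  1.59 -0.33  1.   -0.01]
offset [-0.2 -1.5  3. ]
rotvec [ 0.0021 -0.0008  0.002 ]
```

```bash

python3 -m jog '{"offset":[[0,0,-5],[0,0,-15],[0,0,-25],[-12,-2,-10],[-28,-4,0],[-28,-4,0],[-28,-4,0],[-28,-4,0],[-28,-4,0],[-28,-4,0]],"delta_rot":[[0,0,0],[0,0,0],[0,0,0],[0,0,0],[0,0,0],[0,0,0],[0,0,0],[0,0,0],[0,0,0],[0,0,0]],"hand":[0,0,0,0,0,0,0,0,0,0]}'
python3 -m jog '{"offset":[[-22,-2,0],[-10,-1,0],[0,0,0],[0,0,0],[0,0,0],[0,0,0]],"delta_rot":[[0,0,0],[0,0,0],[0,0,0],[0,0,0],[0,0,0],[0,0,0]],"hand":[0,0,0,0,0,0]}'
python3 go.py 0.6205 -0.0985 0.023 0
```

```text
t: 16.05
eef_pos: [0.6224, -0.0695, 0.0732]
orientation: [0.0, 0.707, 0.708, 0.0]
ft_force: [-0.7, 0.6, -1.5]
grip_width: 0.7
finger_force: 65.0
t: 16.55
eef_pos: [0.6203, -0.0968, 0.0722]
orientation: [-0.0, 0.705, 0.709, 0.0]
ft_force: [-0.2, -0.3, -1.4]
grip_width: 0.704
finger_force: 65.0
tcp [ 0.6203 -0.0968  0.0722] tooly yaw 0.27 tilt [ 0.     0.001 -1.   ] q [-0.34  0.52  0.56  1.65 -0.31  1.06  0.31]
offset [-1.7  0.1 49.2]
rotvec [ 0.     -0.001   0.0047]
```

```bash

python3 -m jog '{"offset":[[-1,0,20],[0,0,15],[0,0,8],[0,0,3],[0,0,2],[0,0,1],[0,0,0],[0,0,0]],"delta_rot":[[0,0,0],[0,0,0],[0,0,0],[0,0,0],[0,0,0],[0,0,0],[0,0,0],[0,0,0]],"hand":[0,0,0,0,0,0,0,0]}'
python3 go.py 0.6205 -0.0985 0.023 0
```

```text
t: 17.22
eef_pos: [0.6204, -0.1, 0.024]
orientation: [0.0, 0.706, 0.708, 0.0]
ft_force: [0.5, -0.1, -0.7]
grip_width: 0.704
finger_force: 65.0
tcp [ 0.6204 -0.1     0.024 ] tooly yaw 0.12 tilt [ 0.001  0.    -1.   ] q [-0.32  0.58  0.53  1.68 -0.34  0.98  0.34]
offset [1.5 0.1 1. ]
rotvec [ 0.001  -0.0001  0.0021]
```

```bash

python3 -m jog '{"offset":[[0,0,1],[0,0,0],[0,0,0],[0,0,0],[0,0,0],[0,0,0],[0,0,-20],[0,0,-30],[0,0,-35],[0,0,-35]],"delta_rot":[[0,0,0],[0,0,0],[0,0,0],[0,0,0],[0,0,0],[0,0,0],[0,0,0],[0,0,0],[0,0,0],[0,0,0]],"hand":[0,0,1,1,1,1,1,1,1,1]}'
python3 -m jog '{"offset":[[-15,-5,-20],[-28,-9,-20],[-28,-9,0],[-28,-9,0],[-28,-9,0],[-28,-9,0],[-28,-9,0],[-28,-9,0],[-14,-4,0],[0,0,0]],"delta_rot":[[0,0,0],[0,0,0],[0,0,0],[0,0,0],[0,0,0],[0,0,0],[0,0,0],[0,0,0],[0,0,0],[0,0,0]],"hand":[1,1,1,1,1,1,1,1,1,1]}'
python3 -m jog '{"offset":[[0,0,0],[0,0,0],[0,0,0]],"delta_rot":[[0,0,0.1],[0,0,0],[0,0,0]],"hand":[1,1,1]}'
python3 - <<'E'
from h import *
im=get_image("wrist"); W=pts(im); a=im["color"]; cv2.imwrite("pics/w5.png",a); np.save("w5.npy",W)
from scipy.optimize import least_squares
S=cv2.cvtColor(a,cv2.COLOR_BGR2HSV)[...,1]
m=(W[...,2]>.055)&(W[...,2]<.08)&(np.hypot(W[...,0]-.547,W[...,1]+.3255)<.1)&(S<60)
P=W[m]
def f(p):
    dd=np.array([p[2],1,p[3]]); dd/=np.linalg.norm(dd)
    return np.linalg.norm(np.cross(P-np.array([p[0],-.3255,p[1]]),dd),axis=1)-.011
s=least_squares(f,[.547,.06,.1,0],loss="soft_l1",f_scale=.001)
t=P[:,1]; print(len(P),s.x.round(4),abs(s.fun).mean().round(4),t.min().round(4),t.max().round(4))
im=get_image("scene"); W=pts(im); b=im["color"]
mm=b.astype(int); P=W[(mm[...,0]>1.8*mm[...,2])&(mm[...,0]>70)]
P=P[(np.hypot(P[:,0]-.6205,P[:,1]+.0985)<.045)&(P[:,2]>.042)]
print("cup",len(P),((P.min(0)+P.max(0))/2).round(4),np.ptp(P,axis=0).round(3))
E
python3 go.py 0.547 -0.3255 0.042 -6
```

```text
t: 18.05
eef_pos: [0.6194, -0.1001, 0.1433]
orientation: [-0.0, 0.706, 0.708, -0.001]
ft_force: [0.9, -0.3, 0.0]
grip_width: 1.002
finger_force: 0.0
t: 18.88
eef_pos: [0.5458, -0.3298, 0.1825]
orientation: [0.0, 0.709, 0.706, -0.001]
ft_force: [-0.0, 0.2, 0.2]
grip_width: 0.995
finger_force: 0.0
t: 19.13
eef_pos: [0.5488, -0.3242, 0.1821]
orientation: [-0.0, 0.74, 0.673, 0.0]
ft_force: [-0.1, -0.1, -0.7]
grip_width: 1.001
finger_force: 0.0
5801 [ 5.463e-01  6.050e-02  9.120e-02 -3.000e-04] 0.0019 -0.4109 -0.2398
cup 455 [ 0.6217 -0.1043  0.0472] [0.058 0.056 0.01 ]
tcp [ 0.5488 -0.3243  0.1822] tooly yaw -5.4 tilt [-0.  0. -1.] q [-0.05  0.45  0.69  1.52 -0.3   1.27  0.58]
offset [ -1.4  -1.7 140.2]
rotvec [-0.0001 -0.0003  0.0104]
```

View pics/w5.png

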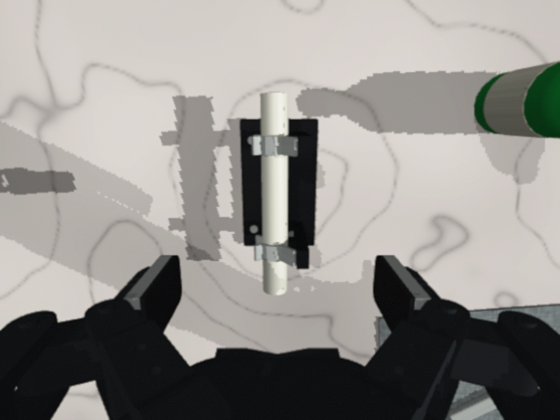

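```bash

python3 -m jog '{"offset":[[-1,-2,28],[0,0,28],[0,0,28],[0,0,28],[0,0,16],[0,0,8],[0,0,4],[0,0,0],[0,0,0],[0,0,0]],"delta_rot":[[0,0,0],[0,0,0],[0,0,0],[0,0,0],[0,0,0],[0,0,0],[0,0,0],[0,0,0],[0,0,0],[0,0,0]],"hand":[1,1,1,1,1,1,1,1,1,1]}'
python3 go.py 0.5463 -0.3254 0.0415 -5.2
```

```text
t: 20.07
eef_pos: [0.5471, -0.3264, 0.0437]
orientation: [0.001, 0.741, 0.672, 0.0]
ft_force: [0.5, 0.2, -0.1]
grip_width: 0.998
finger_force: 0.0
tcp [ 0.5471 -0.3264  0.0437] tooly yaw -5.59 tilt [ 0.002 -0.001 -1.   ] q [-0.    0.59  0.63  1.65 -0.39  1.03  0.65]
offset [ 0.9 -0.9  2.2]
rotvec [ 0.002   0.0005 -0.0069]
```

```bash

python3 -m jog '{"offset":[[0,-1,2],[0,0,0],[0,0,0],[0,0,0],[0,0,0],[0,0,0],[0,0,0],[0,0,0],[0,0,0],[0,0,0]],"delta_rot":[[0,0,0],[0,0,0],[0,0,0],[0,0,0],[0,0,0],[0,0,0],[0,0,0],[0,0,0],[0,0,0],[0,0,0]],"hand":[1,0.8,0.6,0.5,0.4,0.3,0.2,0.1,0,0]}'
python3 go.py 0.5463 -0.3254 0.0415 -5.2
```

```text
t: 20.9
eef_pos: [0.5457, -0.3259, 0.0406]
orientation: [0.0, 0.741, 0.672, 0.0]
ft_force: [1.7, 1.0, 3.0]
grip_width: 0.238
finger_force: 58.4
tcp [ 0.5457 -0.3259  0.0406] tooly yaw -5.61 tilt [ 0.001 -0.    -1.   ] q [-0.    0.59  0.62  1.65 -0.39  1.02  0.65]
offset [ 0.6  0.6 -0.9]
rotvec [ 0.0008  0.0001 -0.0071]
```

```bash

python3 -m jog '{"offset":[[0,-3,0],[0,-4,0],[0,-5,0],[0,-5,0],[0,-5,0],[0,-6,0],[0,-8,0],[0,-8,0],[0,-6,0],[0,0,0]],"delta_rot":[[0,0,0],[0,0,0],[0,0,0],[0,0,0],[0,0,0],[0,0,0],[0,0,0],[0,0,0],[0,0,0],[0,0,0]],"hand":[0,0,0,0,0,0,0,0,0,0]}'
python3 go.py 0.4963 -0.3254 0.0415 -5.2
```

```text
t: 21.73
eef_pos: [0.4937, -0.3211, 0.0401]
orientation: [-0.001, 0.741, 0.671, -0.0]
ft_force: [0.0, -0.0, -1.1]
grip_width: 0.24
finger_force: 58.9
tcp [ 0.4937 -0.3211  0.0401] tooly yaw -5.69 tilt [-0.001  0.001 -1.   ] q [-0.02  0.5   0.65  1.78 -0.36  0.98  0.68]
offset [-4.   3.  -1.4]
rotvec [-0.001  -0.0005 -0.0086]
```

```bash

python3 -m jog '{"offset":[[0,0,-8],[0,0,-20],[0,0,-30],[0,0,-30],[10,0,-22],[22,-1,0],[30,-1,0],[30,-1,0],[30,-1,0],[30,-1,0]],"delta_rot":[[0,0,0],[0,0,0],[0,0,0],[0,0,0],[0,0,0],[0,0,0],[0,0,0],[0,0,0],[0,0,0],[0,0,0]],"hand":[0,0,0,0,0,0,0,0,0,0]}'
python3 -m jog '{"offset":[[30,-1,0],[30,-1,0],[30,-1,0],[30,-1,0],[30,-1,0],[30,-1,0],[30,-1,0],[30,-1,0],[30,-1,0],[30,-1,0]],"delta_rot":[[0,0,0],[0,0,0],[0,0,0],[0,0,0],[0,0,0],[0,0,0],[0,0,0],[0,0,0],[0,0,0],[0,0,0]],"hand":[0,0,0,0,0,0,0,0,0,0]}'
python3 go.py 0.538 0.289 0.15 14.8
```

```text
t: 22.57
eef_pos: [0.5058, -0.1679, 0.1511]
orientation: [0.0, 0.741, 0.672, 0.0]
ft_force: [-0.0, -0.3, -1.3]
grip_width: 0.238
finger_force: 58.9
t: 23.4
eef_pos: [0.5252, 0.132, 0.1512]
orientation: [0.0, 0.741, 0.672, 0.001]
ft_force: [0.2, 0.5, -0.3]
grip_width: 0.236
finger_force: 58.9
tcp [0.5252 0.132  0.1512] tooly yaw -5.62 tilt [ 0.001  0.001 -1.   ] q [-0.74  0.22  0.47  1.81 -0.11  1.14 -0.34]
offset [157.5  -2.6   1.3]
rotvec [ 0.001  -0.0004 -0.3564]
```

```bash

python3 -m jog '{"offset":[[30,0,0],[30,-1,0],[30,-1,0],[30,0,0],[24,0,0],[13,0,0],[0,0,0],[0,0,0],[0,0,0],[0,0,0]],"delta_rot":[[0,0,0],[0,0,0],[0,0,0],[0,0,0],[0,0,0],[0,0,0],[0,0,-0.09],[0,0,-0.09],[0,0,-0.09],[0,0,-0.087]],"hand":[0,0,0,0,0,0,0,0,0,0]}'
python3 -m jog '{"offset":[[0,0,0],[0,0,0],[0,0,0]],"delta_rot":[[0,0,0],[0,0,0],[0,0,0]],"hand":[0,0,0]}'
python3 - <<'E'
from h import *
from scipy.optimize import least_squares
def fit(c,m,W,z0):
    P=W[m]; y0=.289
    def f(p):
        dd=np.array([p[2],1,p[3]]); dd/=np.linalg.norm(dd)
        return np.linalg.norm(np.cross(P-np.array([p[0],y0,p[1]]),dd),axis=1)-.011
    s=least_squares(f,[.538,z0,-.26,0],loss="soft_l1",f_scale=.001)
    d=np.array([s.x[2],1,s.x[3]]); d/=np.linalg.norm(d)
    t=(P-np.array([s.x[0],y0,s.x[1]]))@d
    print(c,"pipe",len(P),s.x.round(4),abs(s.fun).mean().round(4),"t ends",np.percentile(t,[0.5,99.5]).round(4))
out=[]
for c in("scene","side","wrist"):
    im=get_image(c); W=pts(im); a=im["color"]; out.append(a)
    hsv=cv2.cvtColor(a,cv2.COLOR_BGR2HSV); 
    m=(hsv[...,1]<70)&(hsv[...,2]>90)&(W[...,2]>.14)&(W[...,2]<.2)&(np.hypot(W[...,0]-.538,W[...,1]-.289)<.12)
    if m.sum()>30: fit(c,m,W,.17)
    m=(W[...,2]>.006)&(W[...,2]<.05)&(np.hypot(W[...,0]-.538,W[...,1]-.289)<.1)
    if m.sum()>30: print(c,"cradle",m.sum(),cv2.minAreaRect(W[m][:,:2].astype(np.float32)))
cv2.imwrite("pics/c6.png",np.hstack([cv2.resize(out[1][160:400,180:400],(440,480)),cv2.resize(out[2][:,130:430],(343,480))]))
E
python3 go.py 0.538 0.289 0.15 14.8
```

```text
t: 24.23
eef_pos: [0.5387, 0.286, 0.1507]
orientation: [0.0, 0.608, 0.794, -0.0]
ft_force: [-0.5, -1.3, -0.7]
grip_width: 0.238
finger_force: 58.9
t: 24.48
eef_pos: [0.5385, 0.2863, 0.1506]
orientation: [0.0, 0.611, 0.791, 0.0]
ft_force: [-0.7, -0.7, -1.5]
grip_width: 0.233
finger_force: 58.9
scene pipe 209 [ 0.5375  0.1675 -0.2598  0.0057] 0.0009 t ends [-0.0885  0.0578]
scene cradle 618 ((0.5374799966812134, 0.28845882415771484), (0.05971543863415718, 0.1396598368883133), 15.295774459838867)
side pipe 767 [ 0.5363  0.169  -0.2666  0.003 ] 0.0011 t ends [-0.0307  0.0855]
side cradle 1973 ((0.5353851318359375, 0.295099675655365), (0.06005392596125603, 0.1401713341474533), 14.803116798400879)
wrist pipe 16379 [ 0.5374  0.1694 -0.2666  0.0008] 0.0006 t ends [-0.0308  0.0832]
wrist cradle 1405 ((0.5355901122093201, 0.2989901304244995), (0.06058245152235031, 0.12188871949911118), 14.588510513305664)
tcp [0.5383 0.2866 0.1504] tooly yaw 14.75 tilt [ 0.  0. -1.] q [-0.83  0.36  0.33  1.62 -0.12  1.18 -0.21]
offset [2.4 0.3 0.4]
rotvec [ 0.0001  0.     -0.0009]
```

View pics/c6.png

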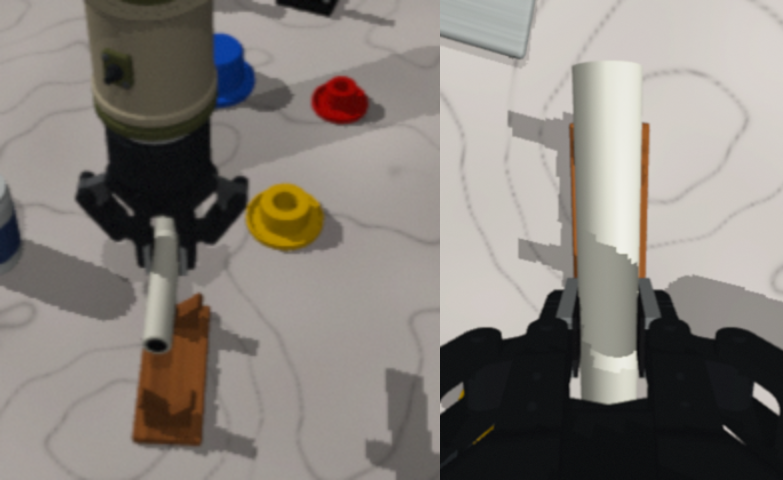

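```bash

python3 -m jog '{"offset":[[4,0,25],[0,0,28],[0,0,28],[0,0,20],[0,0,11],[0,0,6],[0,0,4],[0,0,2],[0,0,0],[0,0,0]],"delta_rot":[[0,0,0],[0,0,0],[0,0,0],[0,0,0],[0,0,0],[0,0,0],[0,0,0],[0,0,0],[0,0,0],[0,0,0]],"hand":[0,0,0,0,0,0,0,0,0,0]}'
python3 go.py 0.5370 0.2915 0.0215 14.8
```

```text
t: 25.47
eef_pos: [0.5378, 0.291, 0.0274]
orientation: [0.0, 0.61, 0.792, 0.001]
ft_force: [-0.2, 0.2, -1.9]
grip_width: 0.238
finger_force: 58.9
tcp [0.5378 0.291  0.0274] tooly yaw 14.83 tilt [ 0.001  0.001 -1.   ] q [-0.81  0.5   0.3   1.72 -0.18  0.95 -0.18]
offset [ 0.7 -0.7  5.9]
rotvec [ 0.0016 -0.0006  0.0006]
```

```bash

python3 -m jog '{"offset":[[0,0,2],[0,0,1],[0,0,1],[0,0,0],[0,0,0]],"delta_rot":[[0,0,0],[0,0,0],[0,0,0],[0,0,0],[0,0,0]],"hand":[0,0,0,0,0]}'
python3 -m jog '{"offset":[[0,0,1],[0,0,0],[0,0,0]],"delta_rot":[[0,0,0],[0,0,0],[0,0,0]],"hand":[0,0,0]}'
python3 -m jog '{"offset":[[0,0,1],[0,0,0],[0,0,0]],"delta_rot":[[0,0,0],[0,0,0],[0,0,0]],"hand":[0,0,0]}'
python3 go.py 0.5370 0.2915 0.0215 14.8
python3 - <<'E'
from h import *
im=get_image("side"); cv2.imwrite("pics/s7.png",cv2.resize(im["color"][240:400,200:360],(600,600)))
E
```

```text
t: 25.88
eef_pos: [0.5373, 0.2907, 0.0224]
orientation: [-0.0, 0.61, 0.792, 0.0]
ft_force: [0.6, 0.1, -0.9]
grip_width: 0.237
finger_force: 58.9
t: 26.13
eef_pos: [0.5377, 0.2909, 0.0217]
orientation: [0.0, 0.61, 0.792, 0.001]
ft_force: [1.8, 0.4, 1.9]
grip_width: 0.239
finger_force: 59.2
t: 26.38
eef_pos: [0.5381, 0.291, 0.0212]
orientation: [0.0, 0.61, 0.792, 0.001]
ft_force: [1.6, -0.6, 6.0]
grip_width: 0.239
finger_force: 59.8
tcp [0.5381 0.291  0.0212] tooly yaw 14.83 tilt [ 0.002  0.001 -1.   ] q [-0.81  0.51  0.3   1.72 -0.18  0.94 -0.18]
offset [ 0.8 -1.  -0.3]
rotvec [ 0.002  -0.0007  0.0004]
```

View pics/s7.png

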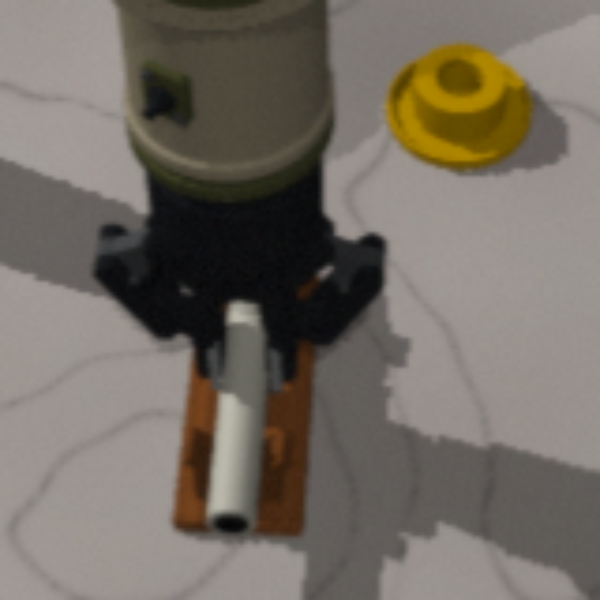

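```bash

python3 -m jog '{"offset":[[0,0,0],[0,0,0],[0,0,0],[0,0,0],[0,0,0],[0,0,0],[0,0,-15],[0,0,-30],[0,0,-35],[0,0,-35]],"delta_rot":[[0,0,0],[0,0,0],[0,0,0],[0,0,0],[0,0,0],[0,0,0],[0,0,0],[0,0,0],[0,0,0],[0,0,0]],"hand":[0.3,0.4,0.5,0.6,0.7,0.7,0.7,0.7,0.7,0.7]}'
python3 -m jog '{"offset":[[-30,-30,-25],[-25,-30,-20],[-20,-30,0],[-20,-30,0],[-20,-20,0],[-10,-10,0],[0,0,0],[0,0,0]],"delta_rot":[[0,0,0],[0,0,0],[0,0,0],[0,0,0],[0,0,0],[0,0,0],[0,0,0],[0,0,0]],"hand":[0.7,0.7,0.7,0.7,0.7,0.7,0.7,0.7]}'
python3 - <<'E'
from h import *
from scipy.optimize import least_squares
o=[]
for c in("scene","side"):
    im=get_image(c); W=pts(im); a=im["color"]; o.append(a)
    hsv=cv2.cvtColor(a,cv2.COLOR_BGR2HSV)
    m=(hsv[...,1]<70)&(hsv[...,2]>80)&(W[...,2]>.034)&(W[...,2]<.06)&(np.hypot(W[...,0]-.538,W[...,1]-.29)<.12); P=W[m]
    def f(p):
        dd=np.array([p[2],1,p[3]]); dd/=np.linalg.norm(dd)
        return np.linalg.norm(np.cross(P-np.array([p[0],.29,p[1]]),dd),axis=1)-.011
    s=least_squares(f,[.538,.04,-.26,0],loss="soft_l1",f_scale=.001)
    d=np.array([s.x[2],1,s.x[3]]); d/=np.linalg.norm(d); t=(P-np.array([s.x[0],.29,s.x[1]]))@d
    print(c,len(P),s.x.round(4),np.percentile(t,[.5,99.5]).round(4))
    b=a.astype(int); P=W[(b[...,0]>1.8*b[...,2])&(b[...,0]>60)]; P=P[(np.hypot(P[:,0]-.6205,P[:,1]+.0985)<.06)]
    Q=P[(P[:,2]>.015)&(P[:,2]<.045)]
    print(" cup",least_squares(lambda p:np.hypot(Q[:,0]-p[0],Q[:,1]-p[1])-.031,[.62,-.1],loss="soft_l1",f_scale=.001).x.round(4),P[:,2].max().round(4))
cv2.imwrite("pics/f8.png",np.hstack([cv2.resize(o[0][110:390,130:430],(400,373)),cv2.resize(o[1][90:400,140:400],(313,373))]))
print(np.round(sense()["eef_pos"],3))
E
```

```text
t: 27.27
eef_pos: [0.5367, 0.2902, 0.1362]
orientation: [-0.0, 0.61, 0.792, -0.001]
ft_force: [1.6, 0.7, -0.0]
grip_width: 0.702
finger_force: 0.0
t: 27.93
eef_pos: [0.4287, 0.1386, 0.1758]
orientation: [-0.0, 0.61, 0.792, 0.001]
ft_force: [0.6, -0.2, 0.8]
grip_width: 0.698
finger_force: 0.0
scene 289 [ 0.5376  0.0372 -0.2614 -0.0006] [-0.0835  0.084 ]
 cup [ 0.6203 -0.1006] 0.0536
side 1025 [ 0.5368  0.04   -0.2671  0.003 ] [-0.08    0.0888]
 cup [ 0.6185 -0.0994] 0.053
[0.429 0.14  0.176]
```

View pics/f8.png

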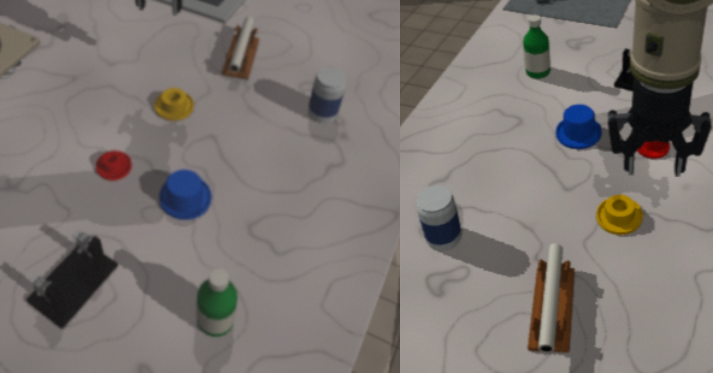

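The picture shows the pipe lying in both notches (552,295 on the right half). The cup (185,190), nut (173,102) and seal (113,163) sit flat in their own dishes, and the bottle and can have not moved.

```bash
python3 -c "
from bench import job_done
print(job_done())"
```

```text
the job is handed in; nothing more can be done
None
```

The job is handed in at about 28 s of the 109 s allowed: seal, nut and cup lie flat in their own dishes, the pipe rests level and roughly centred in both cradle notches, and the bottle and can were not touched.

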